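# Unlock the display turntable, bring the ruby thimble to the front, lock it again

## Task

Put the ruby thimble on show in place of the plain aluminium one: pull the turntable's lock knob out until it stays out, turn the disc until the ruby thimble stands at the front in line with the knob, then push the knob fully home so that the disc is locked there. Turn it gently: the pieces on the disc must stay standing in their places and not be touched, and the button box, spool and loupe on the shelf are to be left alone.

Things in the scene. Friction and masses are not known exactly. Their poses are not given: they have to be found in the camera images.
- turntable: Fixed cherry-wood lazy Susan. Origin: on the shelf under the disc's axis, z up; front = its -x (knob side, roughly towards the robot), +y left as seen by the robot. Disc 230 mm across, top 44, underside 24 mm above the shelf. Things stand on five of its six places (dark inlaid spots), 66 mm from the axis, 60 degrees apart; when locked, one place is exactly at the front.
- disc (a joint): Turn of the disc, rad: 0 at the start, positive anticlockwise from above, no end stops. Knob out: turns freely on its bearing (friction 0.035 N m, inertia about 0.006 kg m2, coasts a little). Knob home: held by a pin in one of six holes in its edge, one in line with each place. The round-nosed pin enters and centres the disc if it is within 3 degrees; further off it stops on the edge.
- disc_post (a point): Top centre of one of six upright brass finger posts on the disc, 103 mm from its axis, 60 degrees apart, half way between the places; turns with the disc. At the start this one is 30 degrees anticlockwise (from above) of the front. Tops 72 mm above the shelf, 28 mm above the disc; 16 mm across at foot and head, 13 mm as a solid. Push one sideways to turn the disc.
- lock_knob (a joint): Travel of the push-pull lock knob, m: 0 = home (disc locked, as at the start), 0.014 = pulled out to its stop (disc free). A detent keeps it at either end: about 8 N starts it, and past half way it snaps on to the other end by itself. Pushed in against the disc's edge (pin not at a hole) it stops 4 mm in and springs out again.
- knob_face (a point): Centre of the lock knob's front face; moves with it. Axis level, 34 mm above the shelf, pointing to -x of the turntable. Brass mushroom head, 40 mm across, 18 mm thick, flat front 24 mm across; face 195 mm and back 177 mm from the disc's axis when home. Behind it a 10 mm neck runs to the housing: a gap of 32 mm (46 mm when out) that fingers can drop into to draw the head out by its back.
- housing_top (a point): Middle of the top of the fixed dark steel plunger housing, between knob and disc: a block 44 mm wide, from 119 to 145 mm in front of the disc's axis, its top 54 mm above the shelf. A 20 mm bushing round the neck stands 4 mm out of its knob side.
- front_place (a point): Fixed point at the front of the turntable, on the level of the disc's top, 66 mm from the axis towards the knob: where the ruby thimble's foot shall be.
- disc_place0 (a point): The place on the disc that is at the front at the start, where the aluminium thimble stands; it turns with the disc. Level with the disc's top.
- thimble_ruby: Ruby-red glass thimble 21 mm across its foot and 26.5 mm tall, tapering to 16 mm, standing loose on the disc, mouth down. Origin: centre of its foot, z up. At the start it is on one of the places 60 or 120 degrees to either side of the front.
- thimble_aluminium: Plain aluminium thimble 21 mm across its foot and 26.5 mm tall, tapering to 16 mm, standing loose on the disc, mouth down. Origin: centre of its foot, z up. At the front at the start.
- thimble_blue: Blue porcelain, white-rimmed thimble 21 mm across its foot and 26.5 mm tall, tapering to 16 mm, standing loose on the disc, mouth down. Origin: centre of its foot, z up.
- thimble_brass: Brass thimble 21 mm across its foot and 26.5 mm tall, tapering to 16 mm, standing loose on the disc, mouth down. Origin: centre of its foot, z up.
- pewter_owl: Dark grey pewter owl, 30 mm across and 48 mm tall with its ears, standing loose on the disc. Origin: centre of its underside, z up.
- button_box: Closed mother-of-pearl button box on the shelf beside the turntable, 79 x 59 x 40 mm. Origin: centre of its underside.
- thread_spool: Wooden spool with blue thread, 34 mm across, 42 mm tall, upright on the shelf. Origin: centre of its underside.
- loupe: Black eyepiece loupe, 40 mm across, 34 mm tall, upright on the shelf. Origin: centre of its underside.
Things that resemble listed ones, but are neither listed nor needed, are in the scene too. What is shaped like the pewter_owl but red is not meant.

How it is judged:
On the way, in this order (a step that is already met when the one before it is completed fails the run):
1. the lock knob is pulled out to its detent and stays there by itself, with no finger on it (value of joint lock_knob above 0.012 m and contact force between the fingers and lock_knob below 0.2 N), for 0.2 s.
2. with the knob still out, the ruby thimble has been brought to the front by turning the disc (value of joint lock_knob above 0.012 m and horizontal distance between thimble_ruby and front_place below 0.012 m), for 0.2 s.
3. the knob is pushed home and locks the disc with the ruby thimble at the front (value of joint lock_knob below 0.002 m and horizontal distance between thimble_ruby and front_place below 0.01 m), for 0.2 s.
At the end, for the whole second after the job is handed in: The knob is home (within 2 mm of fully in), the disc is at rest and locked with the ruby thimble within 10 mm of the front place; the aluminium thimble is within 10 mm of its own place on the disc, the other pieces on the disc are between 56 and 76 mm from its axis, and all five stand upright (all of step 3 and horizontal distance between thimble_aluminium and disc_place0 below 0.01 m and velocity of joint disc between -0.03 and 0.03 rad/s and angle between each of thimble_aluminium, thimble_ruby, thimble_blue, thimble_brass, pewter_owl's own z axis and vertical below 0.1 rad and horizontal distance between thimble_blue and turntable between 0.056 and 0.076 m and horizontal distance between thimble_brass and turntable between 0.056 and 0.076 m and horizontal distance between pewter_owl and turntable between 0.056 and 0.076 m); the robot touches nothing.
It fails at once if a piece on the disc is tipped over or leaves the disc (angle between any of thimble_aluminium, thimble_ruby, thimble_blue, thimble_brass, pewter_owl's own z axis and vertical above 0.35 rad or height (world z) of any of thimble_aluminium, thimble_ruby, thimble_blue, thimble_brass, pewter_owl below 0.035 m).
It fails at once if the robot touches a piece on the disc (contact force between any of the arm, the fingers and thimble_aluminium above 0.2 N or contact force between any of the arm, the fingers and thimble_ruby above 0.2 N or contact force between any of the arm, the fingers and thimble_blue above 0.2 N or contact force between any of the arm, the fingers and thimble_brass above 0.2 N or contact force between any of the arm, the fingers and pewter_owl above 0.2 N).
It fails at once if the button box, the spool or the loupe is moved by more than 15 mm (distance of any of button_box, thread_spool, loupe from where it was at the start of the episode above 0.015 m).
It also fails if it takes over 72 s, if anything falls off the work surface, if the arm or the gripper's body presses on something with over 40 N, if the wrist force passes 120 N, or if a joint passes its speed limit or range.

## Robot

A 6-joint arm with a two-finger parallel gripper is mounted at the origin on the work surface. World frame = base frame: x ahead of the robot, y to its left, z up, the work surface at z = 0. Lengths are in m, angles in rad, forces in N, time in s.
With the tool pointing down it reaches from about 0.4 to 0.825 m from the base axis. Payload 7 kg.
Tool frame: the origin (TCP) lies at the very end of the fingers, on their centre line; the grasp point (between the pads) lies 19 mm behind it; y points along the fingers, z is the direction in which the jaws open and shut, and the axes are right-handed (so a half turn about y gives the same grasp; the last joint's range is limited). The gripper opens to 85 mm and grips with 20 to 120 N. Pads are 22 mm wide; open, the fingers measure 114 mm over their backs; the gripper's body (76 mm by 85 mm) begins 54 mm behind the grasp point. The pads swing forward as they close: fully open they stand 13 mm farther back than shut.
Start: joints at [-0.853, 0.359, 0.012, 0, -1.224, -0.288], TCP at [0.281, -0.614, 0.231] pointing down, gripper open.
Joint ranges: [-3.07, 3.07], [-1.43, 2.12], [-1.02, 1.25], [-3.03, 1.67], [-3.05, -0], [-3.03, 3.03]. Speed limits (rad/s): [2.39, 2.39, 3.01, 3.14, 3.14, 3.14].

## Interface

Orientations are given as a 3x3 rotation matrix whose columns are the frame's x, y, z axes.
In Python, from plant import bot gives the robot as it stands.
- The arm moves only by the shell command python3 -m handwheel 'ROWS' [FORCE]. ROWS is JSON, a list of rows, each an object of numbers: "x", "y", "z": the shift along the tool's x, y, z in m; "wx", "wy", "wz": the turn, a rotation vector about the tool's x, y, z in rad; "fingers": the closure, from 0 (fully open) to 1 (shut). In form: [{"x": .., "y": .., "z": .., "wx": .., "wy": .., "wz": .., "fingers": ..}, ...]. A call has 1 to 8 rows; each row shifts and turns the commanded pose from where the row before left it, along the tool's axes as they then stand; what a row does not reach is not made up. A row lasts 1/12 s, in which the tool goes at most 41.7 mm and 7.16 degrees, less where a joint would pass 70% of its speed; a pose out of reach is approached as far as the arm can. A call is refused whole if a number of a shift passes 0.0417 or a number of a turn 0.125, either way. A call with a gripper value outside its range is refused whole. The fingers move at their own pace and stop on an object; FORCE is the grip in N (left out, the last holds). Time passes only in rows, so rows that do not move let the fingers close. It gives the time, the measured TCP pose, the force and the opening at its end, in the units of the state.
- bot.get_state(): the state, without advancing time (a new reading comes with each control period).
- bot.read_camera(name): name is "side" or "top"; returns (picture, depth): 384x512x3 uint8, red, green, blue; 384x512 float32, m along the optical axis (not along the pixel's ray), 0 where there is no reading.
- bot.calibration(name): a dict with "K" (3x3 intrinsics, pixels), "position" and "orientation" of the camera in the world. Camera axes: x right, y down, z forward; pixel columns grow to the right and rows downward; lengths in m; the calibration is good to about 2 mm. A picture is of the moment at which its call begins. calibration takes no time and is no camera call.
- bot.job_done(): hands the job in, once; it reports no verdict.
The state is a dict: "clock": time; "qpos": joint angles; "qvel": joint speeds; "joint_efforts": joint torques, N m; "ee_pos": TCP position; "eef_rot": TCP orientation; "ft_force": force on the tool from outside, world axes, zero at the start; "ft_torque": the same for the moment, N m; "grip_width": finger opening in m.
Only numpy, scipy, OpenCV 4.12 (cv2) and the standard library are available. Lean on these libraries where they do the work, as an engineer would, in place of code of your own. Each camera call takes 0.05 s, during which the arm holds its last target. There are 200 camera calls.

## Working session

There is one attempt and no reset: what is moved stays moved. The work goes in short steps, Python scripts to look and compute and a shell command to move; the robot and the scene stay as the last step left them, time stands still between calls to the robot, and variables do not carry over. Pictures are saved under pics/ and viewed, about 8 in all and at most 12, crops included, and the job is handed in when it is done.

```bash
ls; mkdir -p pics; cat > h.py <<'E'
import numpy as np,cv2
from plant import bot
def cal(n):
    c=bot.calibration(n);return np.array(c["K"]),np.array(c["position"]),np.array(c["orientation"])
def ray(n,u,v):
    K,p,R=cal(n);d=R@np.linalg.inv(K)@np.array([u,v,1.]);return p,d
def onz(n,u,v,z):
    p,d=ray(n,u,v);return p+d*(z-p[2])/d[2]
def proj(n,X):
    K,p,R=cal(n);q=K@(R.T@(np.asarray(X)-p));return q[:2]/q[2]
def two(ua,ub,a="top",b="side"):
    p,d=ray(a,*ua);q,e=ray(b,*ub);d/=np.linalg.norm(d);e/=np.linalg.norm(e)
    s=np.linalg.lstsq(np.c_[d,-e],q-p,rcond=None)[0];A=p+s[0]*d;B=q+s[1]*e
    return (A+B)/2,np.linalg.norm(A-B)
def cloud(n,dep):
    K,p,R=cal(n);v,u=np.mgrid[:dep.shape[0],:dep.shape[1]]
    P=np.stack([(u-K[0,2])/K[0,0],(v-K[1,2])/K[1,1],np.ones_like(dep)],-1)*dep[...,None]
    return P@R.T+p
E
python3 - <<'E'
from h import *
for n in("top","side"):
    im,d=bot.read_camera(n);cv2.imwrite(f"pics/{n}0.png",im[...,::-1]);np.save(f"{n}0.npy",d)
    print(n,cal(n))
print(bot.get_state())
E
```

```text
pics
top (array([[430.80962519,   0.        , 252.2204164 ],
       [  0.        , 430.80962519, 184.64822982],
       [  0.        ,   0.        ,   1.        ]]), array([ 0.4405525 , -0.01429342,  1.44581684]), array([[ 0.02917264, -0.99543018,  0.09092692],
       [-0.99956015, -0.02856572,  0.0079694 ],
       [-0.00533559, -0.09111941, -0.99582568]]))
side (array([[355.67572096,   0.        , 255.77606557],
       [  0.        , 355.67572096, 185.49575361],
       [  0.        ,   0.        ,   1.        ]]), array([0.36598554, 0.62028826, 0.81159152]), array([[-0.9561322 , -0.2296927 ,  0.1818034 ],
       [-0.29256704,  0.71764808, -0.63196974],
       [ 0.01468798, -0.6574363 , -0.75336696]]))
{'clock': 0.1, 'qpos': array([-8.52913380e-01,  3.59296656e-01,  1.11595479e-02, -3.03515167e-04,
       -1.22409608e+00, -2.88089586e-01]), 'qvel': array([-0.00016969, -0.0015546 ,  0.00114824,  0.00141333, -0.00199794,
        0.00019439]), 'joint_efforts': array([-2.30731486e-03, -5.84763873e+01,  2.94105542e+01,  6.95451021e+00,
       -3.19987405e-03,  2.22567650e-05]), 'ee_pos': array([ 0.28105272, -0.61323731,  0.23047426]), 'eef_rot': array([[ 9.09094878e-01, -7.30141784e-04, -4.16588491e-01],
       [ 4.16589109e-01,  1.27000488e-03,  9.09094000e-01],
       [-1.34698101e-04, -9.99998927e-01,  1.45872404e-03]]), 'ft_force': array([-0.2716649 ,  0.85269563, -0.54183869]), 'ft_torque': array([ 0.04365945, -0.00894244,  0.00062738]), 'grip_width': 0.08569112134325965}
```

View pics/top0.png

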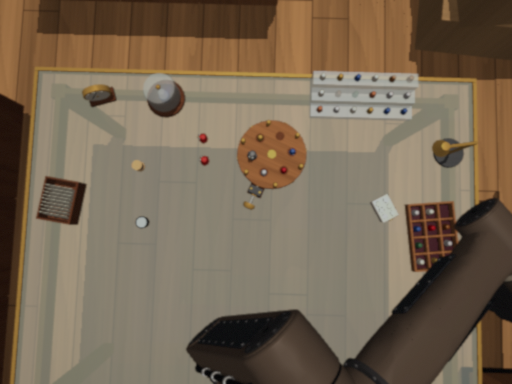

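View pics/side0.png

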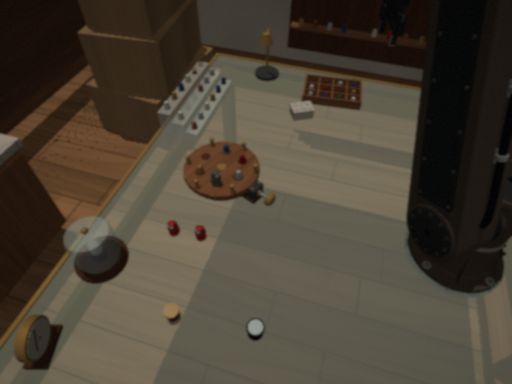

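The top view shows the disc at about (272,154), the knob at (249,204), aluminium at (264,172) and ruby at (284,170). Ruby is therefore about 60° off the front on the robot's right, so the disc must turn clockwise. Next I measure and zoom in.

```bash
python3 - <<'E'
from h import *
t=cv2.imread("pics/top0.png");s=cv2.imread("pics/side0.png")
a=cv2.resize(t[110:220,225:325],None,fx=4,fy=4,interpolation=cv2.INTER_CUBIC)
b=cv2.resize(s[130:215,175:285],None,fx=3.6,fy=3.6,interpolation=cv2.INTER_CUBIC)
c=np.zeros((440,400+b.shape[1],3),np.uint8);c[:,:400]=a;c[:b.shape[0],400:]=b;cv2.imwrite("pics/zoom0.png",c)
for n,im,z in(("top",t,.044),("side",s,.044)):
    h=cv2.cvtColor(im,cv2.COLOR_BGR2HSV);m=cv2.inRange(h,(3,110,50),(18,255,220))
    m[:100]=0;m[210:]=0
    m=cv2.morphologyEx(m,cv2.MORPH_CLOSE,np.ones((7,7)))
    cs,_=cv2.findContours(m,0,2);k=max(cs,key=cv2.contourArea);hu=cv2.convexHull(k)
    P=np.array([onz(n,*p[0],z)[:2] for p in hu]);c,r=cv2.minEnclosingCircle(P.astype(np.float32))
    A=np.c_[2*P,np.ones(len(P))];x=np.linalg.lstsq(A,(P**2).sum(1),rcond=None)[0]
    print(n,cv2.contourArea(k),c,r,x[:2],np.sqrt(x[2]+x[:2]@x[:2]))
    C=cloud(n,np.load(n+"0.npy"));near=np.hypot(*(C[...,:2]-np.array(x[:2])).transpose(2,0,1))<.115
    zz=C[...,2][near];print("z pct",np.percentile(zz,[5,25,50,75,95,99]))
    ann=(np.hypot(C[...,0]-x[0],C[...,1]-x[1]));print("shelf z",np.median(C[...,2][(ann>.16)&(ann<.19)]))
    yel=cv2.inRange(h,(15,90,90),(35,255,255));nn,_,st,ce=cv2.connectedComponentsWithStats(yel)
    for i in range(1,nn):
        if st[i,4]>2 and np.linalg.norm(onz(n,*ce[i],.044)[:2]-x[:2])<.25: print(st[i,4],ce[i].round(1),onz(n,*ce[i],.06).round(3), C[int(ce[i][1]+.5),int(ce[i][0]+.5)].round(3))
E
```

```text
top 4163.5 (0.6958009600639343, -0.7841312289237976) 0.1919494867324829 [ 0.69654505 -0.7844523 ] 0.18897784631407943
z pct [-0.00609124 -0.00277152 -0.00026738  0.0027359   0.01564188  0.01947107]
shelf z -0.0008805273865684082
2722 [478.9 141.5] [ 0.729 -0.736  0.06 ] [ 0.896 -1.16  -0.755]
48 [505.   84.1] [ 0.923 -0.825  0.06 ] [ 1.206 -1.299 -0.751]
95 [488.5  86.1] [ 0.915 -0.771  0.06 ] [ 1.193 -1.215 -0.75 ]
43 [507.6  92. ] [ 0.897 -0.833  0.06 ] [ 1.161 -1.309 -0.744]
10 [497.8  89.4] [ 0.904 -0.801  0.06 ] [ 1.178 -1.261 -0.749]
60 [491.2  99.9] [ 0.868 -0.779  0.06 ] [ 1.117 -1.222 -0.745]
47 [506.3 104.9] [ 0.853 -0.827  0.06 ] [ 1.095 -1.303 -0.753]
4 [510.2 102.2] [ 0.862 -0.841  0.06 ] [ 1.114 -1.329 -0.761]
5 [487.  107.2] [ 0.844 -0.764  0.06 ] [ 1.083 -1.208 -0.759]
7 [503.9 107.6] [ 0.844 -0.819  0.06 ] [ 1.076 -1.287 -0.744]
8 [500.1 114.1] [ 0.822 -0.807  0.06 ] [ 1.048 -1.274 -0.758]
10 [509.3 116.8] [ 0.814 -0.836  0.06 ] [ 1.031 -1.316 -0.751]
5 [498.8 118.2] [ 0.808 -0.802  0.06 ] [ 1.026 -1.268 -0.758]
79 [504.3 126.2] [ 0.782 -0.819  0.06 ] [ 0.982 -1.288 
[... 422 characters left out ...]
216622407226Traceback (most recent call last):
  File "<stdin>", line 15, in <module>
    return _quantile_unchecked(
        a, q, axis, out, overwrite_input, method, keepdims, weights)
    return _ureduce(a,
                    func=_quantile_ureduce_func,
    ...<5 lines>...
                    overwrite_input=overwrite_input,
                    method=method)
    r = func(a, **kwargs)
    result = _quantile(arr,
                       quantiles=q,
    ...<2 lines>...
                       out=out,
                       weights=wgt)
    slices_having_nans = np.isnan(arr[-1, ...])
                                  ~~~^^^^^^^^^
IndexError: index -1 is out of bounds for axis 0 with size 0
```

View pics/zoom0.png

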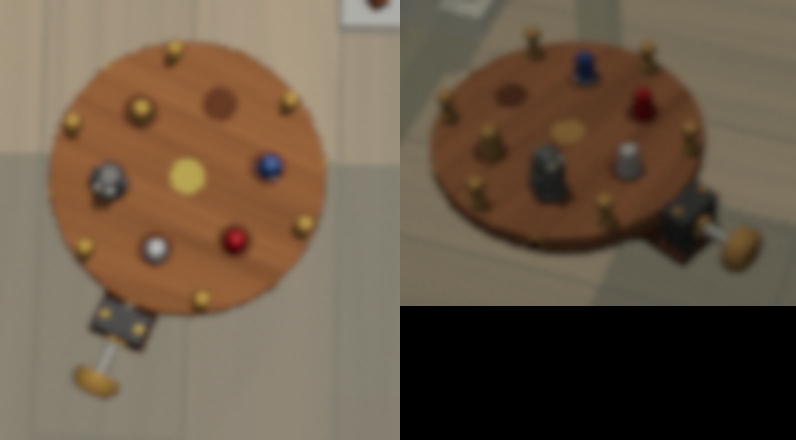

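Zoom view: the posts are clear in both pictures, one place is empty, and ruby is the next place anticlockwise from aluminium. I need a clockwise turn of 60°. Next I measure the posts, knob and housing from both views.

```bash
python3 - <<'E'
from h import *
T=lambda u,v:(u/4+225-.375,v/4+110-.375); S=lambda u,v:((u-400)/3.6+175-.36,v/3.6+130-.36)
pt=[(202,297),(305,222),(290,97),(175,47),(72,120),(85,243)];ps=[(690,126),(648,46),(533,32),(447,96),(477,182),(605,198)]
P=[]
for a,b in zip(pt,ps):
    X,e=two(T(*a),S(*b));P.append(onz("top",*T(*a),.072));print("post",X.round(4),round(e,4),P[-1].round(4))
P=np.array(P);c=P.mean(0)[:2];d=P[:,:2]-c
ang=np.unwrap(np.arctan2(d[:,1],d[:,0]));print("c",c,"r",np.hypot(*d.T).round(4),"ang",np.degrees(ang).round(1))
a0=np.degrees((ang-np.arange(6)*np.pi/3).mean());print("front dir deg",a0-30)
for nm,a,b in(("hub",(187,176),(568,131)),("ruby top",(236,240),(643,91)),("alu top",(155,247),(628,146)),("housing",(123,321),(692,200)),("knob top",(97,373),(745,231)),("empty",(220,103),(511,95))):
    X,e=two(T(*a),S(*b));r=X[:2]-c;print(nm,X.round(4),round(e,4),"r",np.hypot(*r).round(4),np.degrees(np.arctan2(r[1],r[0])).round(1))
# knob yellow mask, disc circle in both views
for n,roi in(("top",(225,325,110,220)),("side",(175,285,130,215))):
    im=cv2.imread(f"pics/{n}0.png");h=cv2.cvtColor(im,cv2.COLOR_BGR2HSV);m=cv2.inRange(h,(4,110,60),(17,255,230));z=np.zeros_like(m);z[roi[2]:roi[3],roi[0]:roi[1]]=m[roi[2]:roi[3],roi[0]:roi[1]]
    cs,_=cv2.findContours(z,0,2);k=max(cs,key=cv2.contourArea);hu=cv2.convexHull(k)
    Q=np.array([onz(n,*p[0],.044)[:2] for p in hu]);A=np.c_[2*Q,np.ones(len(Q))];x=np.linalg.lstsq(A,(Q**2).sum(1),rcond=None)[0]
    print(n,"disc",x[:2],np.sqrt(x[2]+x[:2]@x[:2]))
    C=cloud(n,np.load(n+"0.npy"));print("depth z of disc",C[...,2][z>0].mean(), "cent",[C[...,i][z>0].mean() for i in(0,1)])
E
```

```text
post [ 0.5701 -0.0766  0.0719] 0.0009 [ 0.5706 -0.0765  0.072 ]
post [ 0.6329 -0.158   0.0712] 0.0013 [ 0.6335 -0.1578  0.072 ]
post [ 0.7339 -0.1441  0.0714] 0.0027 [ 0.735  -0.1437  0.072 ]
post [ 0.7728 -0.0502  0.0698] 0.0028 [ 0.7736 -0.0497  0.072 ]
post [0.7102 0.0317 0.0715] 0.0023 [0.7112 0.032  0.072 ]
post [0.6101 0.0181 0.0728] 0.0026 [0.6114 0.0184 0.072 ]
c [ 0.67255888 -0.06288233] r [0.1029 0.1026 0.1022 0.1019 0.1024 0.1017] ang [-172.4 -112.4  -52.3    7.4   67.8  126.9]
front dir deg -202.47834755002327
hub [ 0.6717 -0.0631  0.0475] 0.0011 r 0.0009 -168.5
ruby top [ 0.6177 -0.1025  0.073 ] 0.0011 r 0.0677 -144.2
alu top [ 0.6093 -0.0378  0.0746] 0.0003 r 0.068 158.4
housing [ 0.5497 -0.0141  0.0565] 0.0021 r 0.1322 158.3
knob top [0.5042 0.0053 0.058 ] 0.0077 r 0.1816 158.0
empty [ 0.7332 -0.0888  0.0469] 0.0012 r 0.0659 -23.1
top disc [ 0.6714905  -0.06241947] 0.11316624581660524
depth z of disc 0.04959497785362526 cent [np.float64(0.6708412102758655), np.float64(-0.0633492852422322)]
side disc [ 0.67278759 -0.06339815] 0.11495948417419229
depth z of disc 0.046705731126978275 cent [np.float64(0.6696913045663989), np.float64(-0.05399901789793071)]
```

Checks agree: disc centre is (0.6725, -0.063), front direction is 157.6°, post radius is 102–103 mm and post tops are at about 72 mm. I turn the wrist square to the knob first and part-close the fingers.

```bash
cat >> h.py <<'E'
C=np.array([.6725,-.063]);F=np.radians(157.6);f=np.array([np.cos(F),np.sin(F)])
def go(x,y,z):
    s=bot.get_state();R=s["eef_rot"];d=R.T@(np.array([x,y,z])-s["ee_pos"])
    print("shift tool",d.round(4),"phi",np.degrees(np.arctan2(R[1,2],R[0,2])).round(2),"pos",s["ee_pos"].round(4),"w",round(s["grip_width"],4),"F",s["ft_force"].round(1),"t",s["clock"])
def rt(): # polar pose of TCP about disc axis
    s=bot.get_state();d=s["ee_pos"][:2]-C;print("r",np.hypot(*d).round(4),"ang rel front",(np.degrees(np.arctan2(d[1],d[0])-F)+180)%360-180)
E
python3 -m handwheel '[{"wy":0.117,"fingers":0.72},{"wy":0.117,"fingers":0.72},{"wy":0.117,"fingers":0.72},{"wy":0.117,"fingers":0.72},{"wy":0.117,"fingers":0.72},{"wy":0.117,"fingers":0.72},{"wy":0.117,"fingers":0.72}]' 20
python3 -c "
from h import *
p=C+.163*f;go(*p,.15)"
```

```text
shift tool [0.474  0.0811 0.4563] phi 114.62 pos [ 0.2811 -0.6132  0.2305] w 0.0857 F [-0.3  0.9 -0.5] t 0.1validation failed for argument at $[0]...
```

```bash
python3 -m handwheel '[{"x":0,"y":0,"z":0,"wx":0,"wy":0.117,"wz":0,"fingers":0.72},{"x":0,"y":0,"z":0,"wx":0,"wy":0.117,"wz":0,"fingers":0.72},{"x":0,"y":0,"z":0,"wx":0,"wy":0.117,"wz":0,"fingers":0.72},{"x":0,"y":0,"z":0,"wx":0,"wy":0.117,"wz":0,"fingers":0.72},{"x":0,"y":0,"z":0,"wx":0,"wy":0.117,"wz":0,"fingers":0.72},{"x":0,"y":0,"z":0,"wx":0,"wy":0.117,"wz":0,"fingers":0.72},{"x":0,"y":0,"z":0,"wx":0,"wy":0.117,"wz":0,"fingers":0.72}]' 20
python3 -c "
from h import *
p=C+.163*f;go(*p,.15)"
```

```text
clock: 0.68
ee_pos: [0.2811, -0.6133, 0.2307]
eef_rot: [[0.923, -0.001, 0.385], [-0.385, 0.001, 0.923], [-0.001, -1.0, 0.001]]
ft_force: [-0.1, 0.0, -0.8]
grip_width: 0.024
shift tool [-0.0135  0.0812  0.6579] phi 67.36 pos [ 0.2811 -0.6133  0.2307] w 0.024 F [-0.1  0.  -0.8] t 0.6833
```

```bash
python3 -m handwheel '[{"x":0,"y":0,"z":0.0365,"wx":0,"wy":0,"wz":0,"fingers":0.72},{"x":0,"y":0,"z":0.0365,"wx":0,"wy":0,"wz":0,"fingers":0.72},{"x":0,"y":0,"z":0.0365,"wx":0,"wy":0,"wz":0,"fingers":0.72},{"x":0,"y":0,"z":0.0365,"wx":0,"wy":0,"wz":0,"fingers":0.72},{"x":0,"y":0,"z":0.0365,"wx":0,"wy":0,"wz":0,"fingers":0.72},{"x":0,"y":0,"z":0.0365,"wx":0,"wy":0,"wz":0,"fingers":0.72},{"x":0,"y":0,"z":0.0365,"wx":0,"wy":0,"wz":0,"fingers":0.72},{"x":0,"y":0,"z":0.0365,"wx":0,"wy":0,"wz":0,"fingers":0.72}]'
python3 -m handwheel '[{"x":0,"y":0,"z":0.0365,"wx":0,"wy":0,"wz":0,"fingers":0.72},{"x":0,"y":0,"z":0.0365,"wx":0,"wy":0,"wz":0,"fingers":0.72},{"x":0,"y":0,"z":0.0365,"wx":0,"wy":0,"wz":0,"fingers":0.72},{"x":0,"y":0,"z":0.0365,"wx":0,"wy":0,"wz":0,"fingers":0.72},{"x":0,"y":0,"z":0.0365,"wx":0,"wy":0,"wz":0,"fingers":0.72},{"x":0,"y":0.02,"z":0.0365,"wx":0,"wy":0,"wz":0,"fingers":0.72},{"x":0,"y":0.02,"z":0.0365,"wx":0,"wy":0,"wz":0,"fingers":0.72},{"x":0,"y":0.02,"z":0.0365,"wx":0,"wy":0,"wz":0,"fingers":0.72}]'
python3 -c "
from h import *
p=C+.163*f;go(*p,.15)"
```

```text
clock: 1.35
ee_pos: [0.3921, -0.3417, 0.2311]
eef_rot: [[0.925, -0.0, 0.38], [-0.38, 0.0, 0.925], [-0.0, -1.0, 0.0]]
ft_force: [0.9, 0.8, 0.6]
grip_width: 0.0239
clock: 2.02
ee_pos: [0.5031, -0.0714, 0.1709]
eef_rot: [[0.925, 0.001, 0.379], [-0.379, 0.0, 0.925], [0.001, -1.0, 0.001]]
ft_force: [1.1, -1.1, -0.2]
grip_width: 0.0235
shift tool [-0.0095  0.021   0.0723] phi 67.7 pos [ 0.5031 -0.0714  0.1709] w 0.0235 F [ 1.1 -1.1 -0.2] t 2.0167
```

```bash
python3 -m handwheel '[{"x":-0.005,"y":0.01,"z":0.036,"wx":0,"wy":0,"wz":0,"fingers":0.72},{"x":-0.0045,"y":0.011,"z":0.036,"wx":0,"wy":0,"wz":0,"fingers":0.72},{"x":0,"y":0.025,"z":0,"wx":0,"wy":0,"wz":0,"fingers":0.72},{"x":0,"y":0.025,"z":0,"wx":0,"wy":0,"wz":0,"fingers":0.72},{"x":0,"y":0,"z":0,"wx":0,"wy":0,"wz":0,"fingers":0.72},{"x":0,"y":0,"z":0,"wx":0,"wy":0,"wz":0,"fingers":0.72}]'
python3 - <<'E'
from h import *
go(*(C+.163*f),.02)
t,_=bot.read_camera("top");s,_=bot.read_camera("side")
a=cv2.resize(t[130:240,200:300],None,fx=4,fy=4,interpolation=cv2.INTER_CUBIC)[...,::-1]
b=cv2.resize(s[130:240,185:295],None,fx=4,fy=4,interpolation=cv2.INTER_CUBIC)[...,::-1]
cv2.imwrite("pics/gap.png",np.hstack([a,b]))
E
```

```text
clock: 2.52
ee_pos: [0.5204, -0.0033, 0.0994]
eef_rot: [[0.925, -0.003, 0.379], [-0.379, -0.001, 0.925], [-0.003, -1.0, -0.003]]
ft_force: [0.4, 0.4, 0.5]
grip_width: 0.0238
shift tool [0.0006 0.0794 0.003 ] phi 67.72 pos [ 0.5204 -0.0033  0.0994] w 0.0238 F [0.4 0.4 0.5] t 2.5167
```

View pics/gap.png

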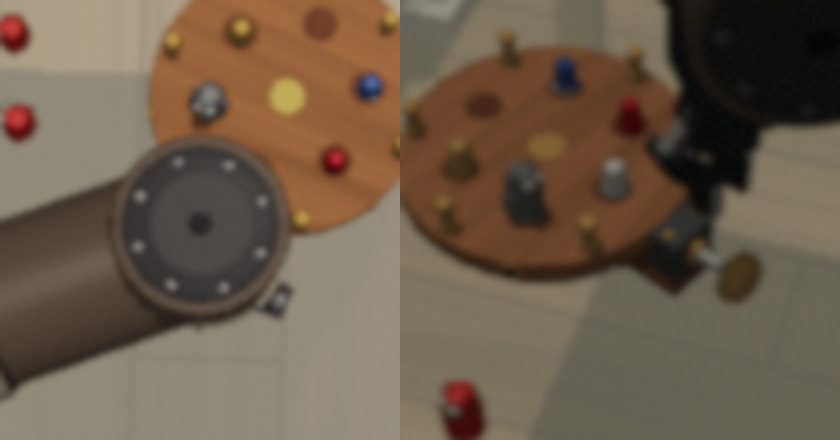

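The side view shows the fingertips above the neck region, and nothing is touching. I descend in stages, watching the force.

```bash
python3 -m handwheel '[{"x":0.0005,"y":0.02,"z":0.003,"wx":0,"wy":0,"wz":0,"fingers":0.72},{"x":0,"y":0.015,"z":0,"wx":0,"wy":0,"wz":0,"fingers":0.72},{"x":0,"y":0.012,"z":0,"wx":0,"wy":0,"wz":0,"fingers":0.72},{"x":0,"y":0.008,"z":0,"wx":0,"wy":0,"wz":0,"fingers":0.72},{"x":0,"y":0,"z":0,"wx":0,"wy":0,"wz":0,"fingers":0.72}]'
python3 -m handwheel '[{"x":0,"y":0.008,"z":0,"wx":0,"wy":0,"wz":0,"fingers":0.72},{"x":0,"y":0.008,"z":0,"wx":0,"wy":0,"wz":0,"fingers":0.72},{"x":0,"y":0.006,"z":0,"wx":0,"wy":0,"wz":0,"fingers":0.72},{"x":0,"y":0,"z":0,"wx":0,"wy":0,"wz":0,"fingers":0.72}]'
python3 -c "
from h import *
go(*(C+.163*f),.02);rt()"
```

```text
clock: 3.03
ee_pos: [0.5228, -0.0009, 0.0452]
eef_rot: [[0.925, -0.0, 0.38], [-0.38, -0.0, 0.925], [-0.0, -1.0, -0.0]]
ft_force: [0.2, -0.1, -0.5]
grip_width: 0.0243
clock: 3.37
ee_pos: [0.5223, -0.0007, 0.0223]
eef_rot: [[0.925, -0.001, 0.38], [-0.38, -0.0, 0.925], [-0.001, -1.0, -0.001]]
ft_force: [0.1, 0.5, 0.4]
grip_width: 0.0236
shift tool [-0.0004  0.0023 -0.0004] phi 67.68 pos [ 0.5223 -0.0007  0.0223] w 0.0236 F [0.1 0.5 0.4] t 3.3667
r 0.1626 ang rel front -0.1262620175903919
```

```bash
python3 -m handwheel '[{"x":-0.003,"y":0,"z":0,"wx":0,"wy":0,"wz":0,"fingers":0.72},{"x":-0.003,"y":0,"z":0,"wx":0,"wy":0,"wz":0,"fingers":0.72},{"x":-0.003,"y":0,"z":0,"wx":0,"wy":0,"wz":0,"fingers":0.72}]'
python3 -m handwheel '[{"x":-0.003,"y":0,"z":0,"wx":0,"wy":0,"wz":0,"fingers":0.72},{"x":-0.002,"y":0,"z":0,"wx":0,"wy":0,"wz":0,"fingers":0.72},{"x":-0.001,"y":0,"z":0,"wx":0,"wy":0,"wz":0,"fingers":0.72},{"x":0,"y":0,"z":0,"wx":0,"wy":0,"wz":0,"fingers":0.72}]'
python3 -c "
from h import *
rt()"
```

```text
clock: 3.62
ee_pos: [0.5156, 0.003, 0.0237]
eef_rot: [[0.925, 0.002, 0.379], [-0.379, 0.0, 0.925], [0.002, -1.0, 0.001]]
ft_force: [2.9, -1.9, -2.3]
grip_width: 0.0239
clock: 3.95
ee_pos: [0.5087, 0.0054, 0.0235]
eef_rot: [[0.925, -0.0, 0.379], [-0.379, 0.0, 0.925], [-0.0, -1.0, 0.0]]
ft_force: [0.0, -0.1, -0.4]
grip_width: 0.0243
r 0.1775 ang rel front -0.2676758031381894
```

Force rose, then fell to zero, so the knob has snapped out. I centre in the gap, wait, lift and look.

```bash
python3 -m handwheel '[{"x":0.004,"y":0,"z":0,"wx":0,"wy":0,"wz":0,"fingers":0.72},{"x":0.0035,"y":0,"z":0,"wx":0,"wy":0,"wz":0,"fingers":0.72},{"x":0,"y":-0.01,"z":0,"wx":0,"wy":0,"wz":0,"fingers":0.72},{"x":0,"y":-0.02,"z":0,"wx":0,"wy":0,"wz":0,"fingers":0.72},{"x":0,"y":-0.025,"z":0,"wx":0,"wy":0,"wz":0,"fingers":0.72},{"x":0,"y":-0.025,"z":0,"wx":0,"wy":0,"wz":0,"fingers":0.72},{"x":0,"y":0,"z":0,"wx":0,"wy":0,"wz":0,"fingers":0.72}]'
python3 - <<'E'
from h import *
a=F+np.radians(30);go(*(C+.103*np.array([np.cos(a),np.sin(a)])),.1)
s,_=bot.read_camera("side")
b=cv2.resize(s[140:220,185:295],None,fx=5,fy=5,interpolation=cv2.INTER_CUBIC)[...,::-1]
cv2.imwrite("pics/out.png",b)
for k in(.195,.209): print(k,(proj("side",[*(C+k*f),.034])-(185,140))*5)
E
```

```text
clock: 4.53
ee_pos: [0.5191, 0.0029, 0.1087]
eef_rot: [[0.926, 0.008, 0.379], [-0.379, 0.002, 0.926], [0.006, -1.0, 0.004]]
ft_force: [0.4, 0.4, 0.4]
grip_width: 0.0238
shift tool [ 0.0775  0.0089 -0.0542] phi 67.75 pos [0.5191 0.0029 0.1087] w 0.0238 F [0.4 0.4 0.4] t 4.5333
0.195 [436.31051597 308.36040651]
0.209 [456.25706913 321.07336025]
```

View pics/out.png

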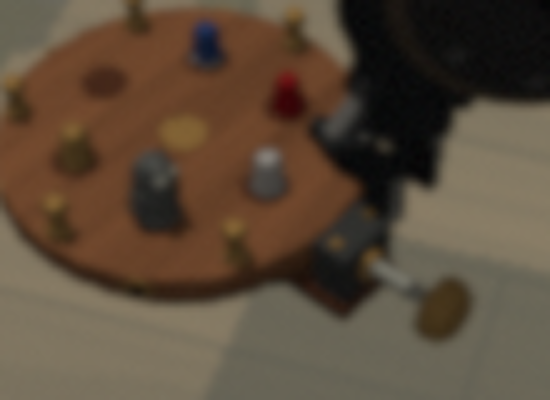

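Knob is out: the head centre is at about (443,308), matching the out position. Next I cage the 30° post between the open fingers.

```bash
python3 -m handwheel '[{"x":0.026,"y":0,"z":-0.018,"wx":0,"wy":0,"wz":0,"fingers":0.72},{"x":0.026,"y":0,"z":-0.018,"wx":0,"wy":0,"wz":0,"fingers":0.72},{"x":0.0255,"y":0,"z":-0.018,"wx":0,"wy":-0.105,"wz":0,"fingers":0.72},{"x":0,"y":0,"z":0,"wx":0,"wy":-0.105,"wz":0,"fingers":0.72},{"x":0,"y":0,"z":0,"wx":0,"wy":-0.105,"wz":0,"fingers":0.72},{"x":0,"y":0,"z":0,"wx":0,"wy":-0.105,"wz":0,"fingers":0.72},{"x":0,"y":0,"z":0,"wx":0,"wy":-0.105,"wz":0,"fingers":0.72},{"x":0,"y":0,"z":0,"wx":0,"wy":0,"wz":0,"fingers":0.72}]'
python3 - <<'E'
from h import *
a=F+np.radians(30);go(*(C+.103*np.array([np.cos(a),np.sin(a)])),.057);rt()
E
```

```text
clock: 5.25
ee_pos: [0.5669, -0.0773, 0.1029]
eef_rot: [[0.99, -0.001, -0.139], [0.139, -0.0, 0.99], [-0.001, -1.0, 0.0]]
ft_force: [-0.3, 0.1, -0.3]
grip_width: 0.0239
shift tool [0.0036 0.0459 0.0002] phi 98.02 pos [ 0.5669 -0.0773  0.1029] w 0.0239 F [-0.3  0.1 -0.3] t 5.25
r 0.1066 ang rel front 30.11494517552734
```

```bash
python3 -m handwheel '[{"x":0.001,"y":0.018,"z":0,"wx":0,"wy":0,"wz":0,"fingers":0.72},{"x":0.001,"y":0.012,"z":0,"wx":0,"wy":0,"wz":0,"fingers":0.72},{"x":0.001,"y":0.01,"z":0,"wx":0,"wy":0,"wz":0,"fingers":0.72},{"x":0,"y":0.007,"z":0,"wx":0,"wy":0,"wz":0,"fingers":0.72},{"x":0,"y":0,"z":0,"wx":0,"wy":0,"wz":0,"fingers":0.72}]'
python3 - <<'E'
from h import *
rt();s,_=bot.read_camera("side")
cv2.imwrite("pics/cage.png",cv2.resize(s[120:220,175:295],None,fx=5,fy=5,interpolation=cv2.INTER_CUBIC)[...,::-1])
E
```

```text
clock: 5.67
ee_pos: [0.5692, -0.0767, 0.0546]
eef_rot: [[0.991, -0.003, -0.134], [0.134, -0.0, 0.991], [-0.003, -1.0, 0.0]]
ft_force: [0.0, -0.7, 1.3]
grip_width: 0.0239
r 0.1042 ang rel front 29.948267223067717
```

View pics/cage.png

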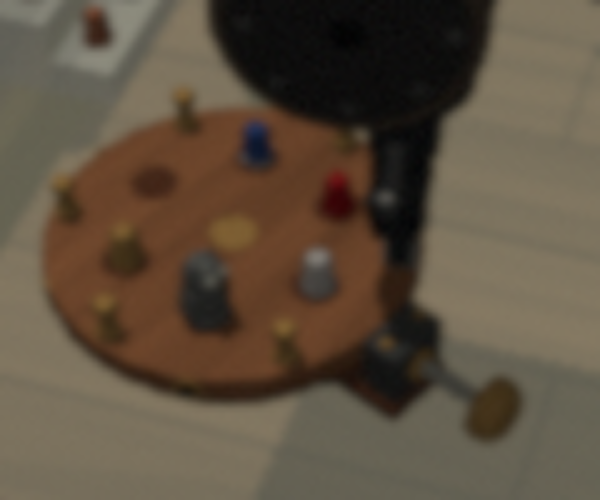

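The post sits in the cage and the pieces are clear. I turn the disc clockwise along the arc at about 0.3 rad/s, fingers slightly closer.

```bash
python3 -m handwheel '[{"x":0,"y":0,"z":0,"wx":0,"wy":0,"wz":0,"fingers":0.78},{"x":0,"y":0,"z":0.0009,"wx":0,"wy":0.0087,"wz":0,"fingers":0.78},{"x":0,"y":0,"z":0.0009,"wx":0,"wy":0.0087,"wz":0,"fingers":0.78},{"x":0.00002,"y":0,"z":0.0018,"wx":0,"wy":0.0175,"wz":0,"fingers":0.78},{"x":0.00002,"y":0,"z":0.0018,"wx":0,"wy":0.0175,"wz":0,"fingers":0.78},{"x":0.00002,"y":0,"z":0.0018,"wx":0,"wy":0.0175,"wz":0,"fingers":0.78},{"x":0.00002,"y":0,"z":0.0018,"wx":0,"wy":0.0175,"wz":0,"fingers":0.78},{"x":0.00002,"y":0,"z":0.0018,"wx":0,"wy":0.0175,"wz":0,"fingers":0.78}]'
python3 -m handwheel '[{"x":0.00002,"y":0,"z":0.0018,"wx":0,"wy":0.0175,"wz":0,"fingers":0.78},{"x":0.00004,"y":0,"z":0.0027,"wx":0,"wy":0.0262,"wz":0,"fingers":0.78},{"x":0.00004,"y":0,"z":0.0027,"wx":0,"wy":0.0262,"wz":0,"fingers":0.78},{"x":0.00004,"y":0,"z":0.0027,"wx":0,"wy":0.0262,"wz":0,"fingers":0.78},{"x":0.00004,"y":0,"z":0.0027,"wx":0,"wy":0.0262,"wz":0,"fingers":0.78},{"x":0.00004,"y":0,"z":0.0027,"wx":0,"wy":0.0262,"wz":0,"fingers":0.78},{"x":0.00004,"y":0,"z":0.0027,"wx":0,"wy":0.0262,"wz":0,"fingers":0.78},{"x":0.00004,"y":0,"z":0.0027,"wx":0,"wy":0.0262,"wz":0,"fingers":0.78}]'
python3 -c "
from h import *
rt();go(*C,.055)"
```

```text
clock: 6.38
ee_pos: [0.5694, -0.0656, 0.0564]
eef_rot: [[1.0, 0.0, -0.029], [0.029, 0.0, 1.0], [0.0, -1.0, 0.0]]
ft_force: [0.0, 0.2, 0.9]
grip_width: 0.0187
clock: 7.05
ee_pos: [0.5708, -0.045, 0.0563]
eef_rot: [[0.985, -0.0, 0.171], [-0.171, -0.0, 0.985], [-0.0, -1.0, -0.0]]
ft_force: [0.4, 0.1, -0.0]
grip_width: 0.0183
r 0.1033 ang rel front 12.352991698847063
shift tool [ 0.1033  0.0012 -0.0003] phi 80.14 pos [ 0.5708 -0.045   0.0563] w 0.0183 F [ 0.4  0.1 -0. ] t 7.05
```

```bash
python3 -m handwheel '[{"x":0.00004,"y":0,"z":0.0027,"wx":0,"wy":0.0262,"wz":0,"fingers":0.78},{"x":0.00004,"y":0,"z":0.0027,"wx":0,"wy":0.0262,"wz":0,"fingers":0.78},{"x":0.00004,"y":0,"z":0.0027,"wx":0,"wy":0.0262,"wz":0,"fingers":0.78},{"x":0.00004,"y":0,"z":0.0027,"wx":0,"wy":0.0262,"wz":0,"fingers":0.78},{"x":0.00004,"y":0,"z":0.0027,"wx":0,"wy":0.0262,"wz":0,"fingers":0.78},{"x":0.00004,"y":0,"z":0.0027,"wx":0,"wy":0.0262,"wz":0,"fingers":0.78},{"x":0.00004,"y":0,"z":0.0027,"wx":0,"wy":0.0262,"wz":0,"fingers":0.78},{"x":0.00004,"y":0,"z":0.0027,"wx":0,"wy":0.0262,"wz":0,"fingers":0.78}]'
python3 -m handwheel '[{"x":0.00004,"y":0,"z":0.0027,"wx":0,"wy":0.0262,"wz":0,"fingers":0.78},{"x":0.00004,"y":0,"z":0.0027,"wx":0,"wy":0.0262,"wz":0,"fingers":0.78},{"x":0.00004,"y":0,"z":0.0027,"wx":0,"wy":0.0262,"wz":0,"fingers":0.78},{"x":0.00004,"y":0,"z":0.0027,"wx":0,"wy":0.0262,"wz":0,"fingers":0.78},{"x":0.00004,"y":0,"z":0.0027,"wx":0,"wy":0.0262,"wz":0,"fingers":0.78},{"x":0.00004,"y":0,"z":0.0027,"wx":0,"wy":0.0262,"wz":0,"fingers":0.78},{"x":0.00004,"y":0,"z":0.0027,"wx":0,"wy":0.0262,"wz":0,"fingers":0.78},{"x":0.00004,"y":0,"z":0.0027,"wx":0,"wy":0.0262,"wz":0,"fingers":0.78}]'
python3 -m handwheel '[{"x":0.00004,"y":0,"z":0.0027,"wx":0,"wy":0.0262,"wz":0,"fingers":0.78},{"x":0.00004,"y":0,"z":0.0027,"wx":0,"wy":0.0262,"wz":0,"fingers":0.78},{"x":0.00004,"y":0,"z":0.0027,"wx":0,"wy":0.0262,"wz":0,"fingers":0.78},{"x":0.00004,"y":0,"z":0.0027,"wx":0,"wy":0.0262,"wz":0,"fingers":0.78},{"x":0.00002,"y":0,"z":0.0018,"wx":0,"wy":0.0175,"wz":0,"fingers":0.78},{"x":0.00002,"y":0,"z":0.0018,"wx":0,"wy":0.0175,"wz":0,"fingers":0.78},{"x":0,"y":0,"z":0.0009,"wx":0,"wy":0.0087,"wz":0,"fingers":0.78},{"x":0,"y":0,"z":0,"wx":0,"wy":0,"wz":0,"fingers":0.78}]'
python3 -c "
from h import *
rt();go(*C,.055)"
```

```text
clock: 7.72
ee_pos: [0.5767, -0.0242, 0.0562]
eef_rot: [[0.928, -0.0, 0.373], [-0.373, -0.0, 0.928], [-0.0, -1.0, -0.0]]
ft_force: [-0.1, 0.3, -0.3]
grip_width: 0.0184
clock: 8.38
ee_pos: [0.5867, -0.0052, 0.0562]
eef_rot: [[0.83, -0.0, 0.558], [-0.558, -0.0, 0.83], [-0.0, -1.0, -0.0]]
ft_force: [0.2, -0.3, 0.3]
grip_width: 0.0189
clock: 9.05
ee_pos: [0.5963, 0.0068, 0.0562]
eef_rot: [[0.74, 0.0, 0.673], [-0.673, 0.0, 0.74], [-0.0, -1.0, 0.0]]
ft_force: [-0.5, -0.4, 0.1]
grip_width: 0.0186
r 0.1034 ang rel front -20.08426487194481
shift tool [ 0.1034  0.0012 -0.0003] phi 47.71 pos [0.5963 0.0068 0.0562] w 0.0186 F [-0.5 -0.4  0.1] t 9.05
```

```bash
python3 -m handwheel '[{"x":0.00002,"y":0,"z":0.0018,"wx":0,"wy":0.0175,"wz":0,"fingers":0.78},{"x":0.00004,"y":0,"z":0.0027,"wx":0,"wy":0.0262,"wz":0,"fingers":0.78},{"x":0.00004,"y":0,"z":0.0027,"wx":0,"wy":0.0262,"wz":0,"fingers":0.78},{"x":0.00004,"y":0,"z":0.0027,"wx":0,"wy":0.0262,"wz":0,"fingers":0.78},{"x":0.00004,"y":0,"z":0.0027,"wx":0,"wy":0.0262,"wz":0,"fingers":0.78},{"x":0.00002,"y":0,"z":0.0018,"wx":0,"wy":0.0175,"wz":0,"fingers":0.78},{"x":0.00002,"y":0,"z":0.0018,"wx":0,"wy":0.0175,"wz":0,"fingers":0.78},{"x":0,"y":0,"z":0.0007,"wx":0,"wy":0.007,"wz":0,"fingers":0.78}]'
python3 -m handwheel '[{"x":0,"y":0,"z":0,"wx":0,"wy":0,"wz":0,"fingers":0.80},{"x":0,"y":0,"z":0,"wx":0,"wy":0,"wz":0,"fingers":0.82},{"x":0,"y":0,"z":0,"wx":0,"wy":0,"wz":0,"fingers":0.84},{"x":0,"y":0,"z":0,"wx":0,"wy":0,"wz":0,"fingers":0.86}]' 20
python3 - <<'E'
from h import *
rt();go(*C,.055)
t,_=bot.read_camera("top")
s,_=bot.read_camera("side");cv2.imwrite("pics/turned_s.png",s[...,::-1]);cv2.imwrite("pics/turned_t.png",t[...,::-1])
cv2.imwrite("pics/turned.png",np.hstack([cv2.resize(t[110:220,225:325],(400,440),interpolation=2),cv2.resize(s[135:223,185:265],(400,440),interpolation=2)])[...,::-1])
E
```

```text
clock: 9.72
ee_pos: [0.6087, 0.0182, 0.0563]
eef_rot: [[0.619, 0.0, 0.785], [-0.785, -0.0, 0.619], [0.0, -1.0, 0.0]]
ft_force: [-0.6, 0.1, -0.0]
grip_width: 0.0184
clock: 10.05
ee_pos: [0.6085, 0.0181, 0.0564]
eef_rot: [[0.62, 0.0, 0.784], [-0.784, 0.0, 0.62], [-0.0, -1.0, 0.0]]
ft_force: [-0.1, 0.0, 0.8]
grip_width: 0.012
r 0.1033 ang rel front -29.3295329319009
shift tool [ 1.033e-01  1.400e-03 -1.000e-04] phi 38.33 pos [0.6085 0.0181 0.0564] w 0.012 F [-0.1  0.   0.8] t 10.05
```

View pics/turned.png

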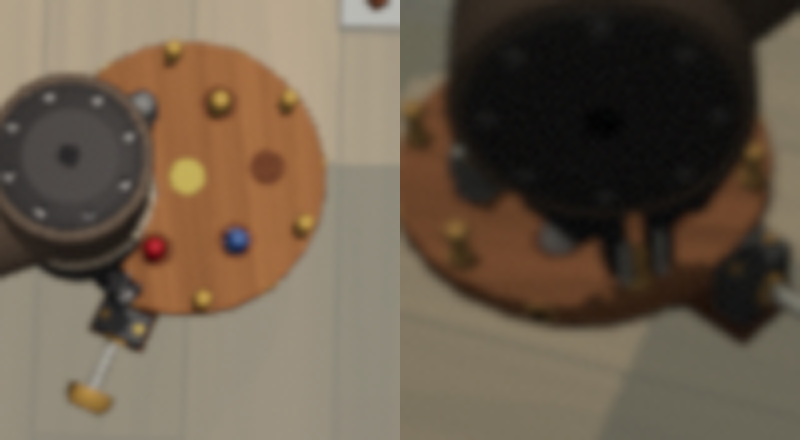

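Ruby is now at (155,248) where aluminium was at (155,247), and the posts match the start picture, so the turn is within about 1°. I release, lift, shut the fingers and turn the wrist back.

```bash
python3 -m handwheel '[{"x":0,"y":0,"z":0,"wx":0,"wy":0,"wz":0,"fingers":0.8},{"x":0,"y":0,"z":0,"wx":0,"wy":0,"wz":0,"fingers":0.74},{"x":0,"y":0,"z":0,"wx":0,"wy":0,"wz":0,"fingers":0.72},{"x":0,"y":-0.015,"z":0,"wx":0,"wy":0,"wz":0,"fingers":0.72},{"x":0,"y":-0.025,"z":0,"wx":0,"wy":0,"wz":0,"fingers":0.72},{"x":0,"y":-0.025,"z":0,"wx":0,"wy":0,"wz":0,"fingers":0.72},{"x":0,"y":0,"z":0,"wx":0,"wy":0,"wz":0,"fingers":0.72}]'
python3 -m handwheel '[{"x":-0.02,"y":0,"z":0,"wx":0,"wy":-0.102,"wz":0,"fingers":0.8},{"x":-0.025,"y":0,"z":0,"wx":0,"wy":-0.102,"wz":0,"fingers":0.9},{"x":-0.025,"y":0,"z":0,"wx":0,"wy":-0.102,"wz":0,"fingers":1},{"x":-0.025,"y":0,"z":0,"wx":0,"wy":-0.102,"wz":0,"fingers":1},{"x":-0.02,"y":0,"z":0,"wx":0,"wy":-0.102,"wz":0,"fingers":1},{"x":0,"y":0,"z":0,"wx":0,"wy":0,"wz":0,"fingers":1}]'
python3 -c "
from h import *
go(*(C+.24*f),.09)"
```

```text
clock: 10.73
ee_pos: [0.6115, 0.0186, 0.1265]
eef_rot: [[0.621, 0.007, 0.784], [-0.784, 0.001, 0.621], [0.004, -1.0, 0.007]]
ft_force: [1.0, -1.1, 0.2]
grip_width: 0.0237
clock: 11.23
ee_pos: [0.5186, 0.0924, 0.1214]
eef_rot: [[0.927, -0.001, 0.375], [-0.375, 0.001, 0.927], [-0.001, -1.0, 0.0]]
ft_force: [-0.6, -0.6, -0.7]
grip_width: 0.0002
shift tool [-0.039   0.0314 -0.0847] phi 67.97 pos [0.5186 0.0924 0.1214] w 0.0002 F [-0.6 -0.6 -0.7] t 11.2333
```

```bash
python3 -m handwheel '[{"x":-0.02,"y":0,"z":-0.028,"wx":0,"wy":0,"wz":0,"fingers":1},{"x":-0.019,"y":0.01,"z":-0.028,"wx":0,"wy":0,"wz":0,"fingers":1},{"x":0,"y":0.02,"z":-0.028,"wx":0,"wy":0.006,"wz":0,"fingers":1},{"x":0,"y":0.025,"z":0,"wx":0,"wy":0,"wz":0,"fingers":1},{"x":0,"y":0.025,"z":0,"wx":0,"wy":0,"wz":0,"fingers":1},{"x":0,"y":0.016,"z":0,"wx":0,"wy":0,"wz":0,"fingers":1},{"x":0,"y":0,"z":0,"wx":0,"wy":0,"wz":0,"fingers":1}]'
python3 - <<'E'
from h import *
go(*(C+.22*f),.022);rt()
t,_=bot.read_camera("top")
s,_=bot.read_camera("side");cv2.imwrite("pics/pre.png",np.hstack([cv2.resize(t[110:220,225:325],(400,440),interpolation=2),cv2.resize(s[135:223,200:290],(400,391),interpolation=2,dst=None) if 0 else cv2.resize(s[135:234,195:285],(400,440),interpolation=2)])[...,::-1])
E
```

```text
clock: 11.82
ee_pos: [0.4514, 0.0275, 0.0228]
eef_rot: [[0.921, -0.004, 0.389], [-0.389, -0.002, 0.921], [-0.003, -1.0, -0.003]]
ft_force: [-0.7, 0.6, -0.2]
grip_width: -0.0001
shift tool [0.0189 0.0007 0.0007] phi 67.11 pos [0.4514 0.0275 0.0228] w -0.0001 F [-0.7  0.6 -0.2] t 11.8167
r 0.2389 ang rel front 0.1344200892840206
```

View pics/pre.png

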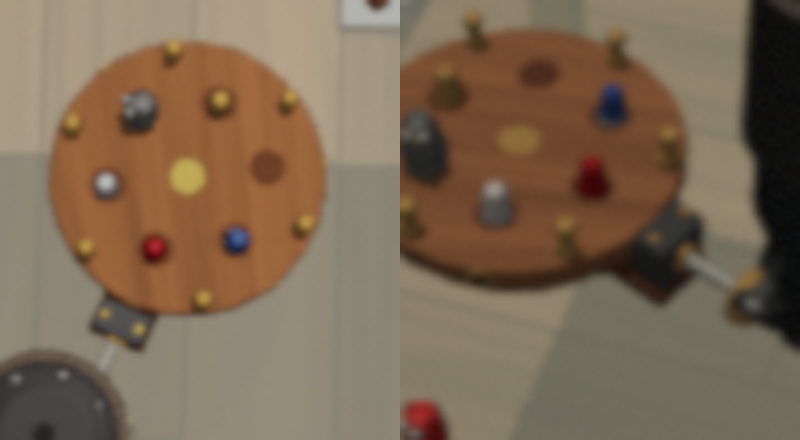

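All five pieces stand in place and the posts coincide with the start picture. I push the knob in.

```bash
python3 -m handwheel '[{"x":0.006,"y":0,"z":0,"wx":0,"wy":0,"wz":0,"fingers":1},{"x":0.006,"y":0,"z":0,"wx":0,"wy":0,"wz":0,"fingers":1},{"x":0.004,"y":0,"z":0,"wx":0,"wy":0,"wz":0,"fingers":1},{"x":0.003,"y":0,"z":0,"wx":0,"wy":0,"wz":0,"fingers":1},{"x":0.003,"y":0,"z":0,"wx":0,"wy":0,"wz":0,"fingers":1},{"x":0.003,"y":0,"z":0,"wx":0,"wy":0,"wz":0,"fingers":1}]'
python3 -m handwheel '[{"x":0.003,"y":0,"z":0,"wx":0,"wy":0,"wz":0,"fingers":1},{"x":0.003,"y":0,"z":0,"wx":0,"wy":0,"wz":0,"fingers":1},{"x":0,"y":0,"z":0,"wx":0,"wy":0,"wz":0,"fingers":1}]'
python3 -c "
from h import *
rt()"
```

```text
clock: 12.42
ee_pos: [0.4763, 0.019, 0.0257]
eef_rot: [[0.922, -0.0, 0.388], [-0.388, 0.001, 0.922], [-0.0, -1.0, 0.001]]
ft_force: [-2.9, 2.8, 2.4]
grip_width: 0.0
clock: 12.67
ee_pos: [0.4827, 0.0165, 0.0255]
eef_rot: [[0.922, 0.001, 0.388], [-0.388, 0.0, 0.922], [0.001, -1.0, 0.0]]
ft_force: [-0.1, -0.4, 0.1]
grip_width: 0.0001
r 0.2058 ang rel front -0.3115365450235572
```

```bash
python3 -m handwheel '[{"x":0.002,"y":0,"z":0,"wx":0,"wy":0,"wz":0,"fingers":1},{"x":0.001,"y":0,"z":0,"wx":0,"wy":0,"wz":0,"fingers":1},{"x":0,"y":0,"z":0,"wx":0,"wy":0,"wz":0,"fingers":1}]'
python3 -c "
from h import *
rt()"
python3 -m handwheel '[{"x":-0.015,"y":0,"z":0,"wx":0,"wy":0,"wz":0,"fingers":1},{"x":-0.025,"y":0,"z":0,"wx":0,"wy":0,"wz":0,"fingers":1},{"x":-0.01,"y":-0.03,"z":0,"wx":0,"wy":0,"wz":0,"fingers":1},{"x":0,"y":-0.04,"z":-0.04,"wx":0,"wy":0,"wz":0,"fingers":1},{"x":0,"y":-0.03,"z":-0.04,"wx":0,"wy":0,"wz":0,"fingers":1},{"x":0,"y":0,"z":-0.04,"wx":0,"wy":0,"wz":0,"fingers":1},{"x":0,"y":0,"z":-0.04,"wx":0,"wy":0,"wz":0,"fingers":1},{"x":0,"y":0,"z":0,"wx":0,"wy":0,"wz":0,"fingers":1}]'
python3 - <<'E'
from h import *
t,_=bot.read_camera("top")
s,_=bot.read_camera("side");cv2.imwrite("pics/fin.png",np.hstack([cv2.resize(t[110:220,225:325],(400,440),interpolation=2),cv2.resize(s[135:234,195:285],(400,440),interpolation=2)])[...,::-1])
for n,im,o,k in(("top",t,(225,110),4),("side",s,(195,135),4.444)):
    for q in(.195,.209): print(n,q,((proj(n,[*(C+q*f),.034])-o)*k).round(0))
h=cv2.cvtColor(t,cv2.COLOR_RGB2HSV);m=cv2.inRange(h,(170,120,60),(180,255,255))|cv2.inRange(h,(0,180,60),(3,255,255));m[:160]=0;m[185:]=0;m[:,:250]=0;m[:,290:]=0
M=cv2.moments(m,True);p=onz("top",M["m10"]/M["m00"],M["m01"]/M["m00"],.066)[:2];print("ruby to front",p-(C+.066*f))
E
```

```text
clock: 12.92
ee_pos: [0.4835, 0.0155, 0.0252]
eef_rot: [[0.922, -0.002, 0.388], [-0.388, 0.0, 0.922], [-0.002, -1.0, -0.001]]
ft_force: [-6.4, 4.7, 2.6]
grip_width: 0.0002
r 0.2046 ang rel front -0.14327392559496843
clock: 13.58
ee_pos: [0.3795, -0.1006, 0.1099]
eef_rot: [[0.92, -0.001, 0.391], [-0.391, 0.0, 0.92], [-0.001, -1.0, 0.0]]
ft_force: [-0.5, -0.5, -0.8]
grip_width: -0.0003
top 0.195 [ 89. 392.]
top 0.209 [ 82. 408.]
side 0.195 [343. 296.]
side 0.209 [361. 308.]
ruby to front [-0.00229122  0.00078686]
```

View pics/fin.png

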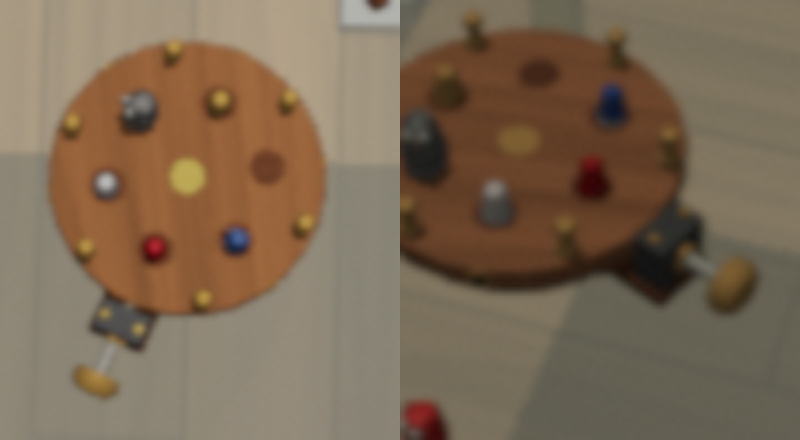

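The knob head is at (96,382) in the top crop, the same as the initial home picture (96,381). Ruby is 2–3 mm from the front point and everything is upright, so I hand in.

```bash
python3 -c "
from plant import bot
print(bot.job_done())"
```

```text
the job is handed in; nothing more can be done
None
```

The ruby thimble now stands at the front with the disc locked, and the job was handed in at about 13.7 s of the 72 s allowed.

- **Knob out:** I straddled its neck with the fingers and drew the head out by its back. The force rose to about 4 N, then fell to zero, and the side picture showed the knob out.
- **Disc turned:** I caged one brass post between the fingers and turned the disc 60° clockwise at about 0.3 rad/s.
- **Knob home:** I pushed with closed fingers until it snapped in. A further nudge met about 8 N at the stop, and the arm was then backed clear.

**Last checks:**
- The knob head is at its starting home position in the top picture.
- Ruby measures about 2.4 mm from the front place, against the 10 mm allowed.
- All five pieces stand upright on their places, and the wrist force reads near zero.
- The fingers' stop position put the knob face about 1 mm deeper than nominal, which is within the calibration error.
- I did not measure the button box, spool or loupe after the moves; the arm did not work near them.

No check failed. The hand-in gives no verdict.

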